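Press a coaster tile onto its cork with a toggle clamp

TASK

On the little press board, push the wooden sled along its rails by the blue tab until its white mark lines up with the red pointer, so that the tile is under the press. Then swing the red T-handle over until the toggle clamp locks down on the tile, leave it pressing for about three seconds, and swing the handle all the way back again, with the tile left lying in the sled at the mark. Leave the mug, jar and spare tile alone.

Things in the scene. Friction and masses are not known exactly. Their poses are not given: they have to be found in the camera images.
- press_board: Fixed plywood board, 200 (x) by 340 (y) by 18 mm; origin at the centre of its underside. Offsets below are in its frame (x away from the robot, y left, z up from the counter, turned by its yaw). Steel clamp bracket at y -65 mm, 34 wide in x, 55 in y, top at 94 mm. Red pointer block (22 by 16 mm, top 40 mm) at y +160. Clamp, pointer and press point lie on x = 0.
- pointer (a point): Tip of the fixed red pointer at x 0, y +143, z 38 mm in the board's frame.
- mark (a point): White mark, 4 mm wide, 12 mm long, on the sled's +y edge, beside the pointer's tip (mark's centre y +135 mm, z 35 mm). The sled slides along the board's x only; at the goal the mark's x in the board's frame is 0, the pointer's, and the tile is centred under the press. It starts on the robot's side of the pointer; no stop at the mark, the stop is 35 mm or more beyond. It takes 2 N to move and stays where it is left.
- tab_top (a point): Centre of the top of the blue upright push tab on the sled, 16 mm thick along the board's x, 24 mm wide along y, top 86 mm above the counter, standing 52 mm above the sled's plate (plate top 34 mm). It lies at the mark's x, at y +117 mm. Push its near or far face, or pinch it.
- clamp_handle (a joint): Handle swing, rad, about the board's x: 0 = fully open (leans 65 deg from vertical towards -y, holding arm upright), growing as it swings over towards +y; dead centre 1.215; locked at its stop 1.40 (15 deg past vertical). At the grip 1 N moves it when free, 5 N over centre either way; from 1.27 on it snaps to the stop; let go between 0.9 and 1.15 it springs back to 0.9; elsewhere it stays put.
- handle_hinge (a point): Hinge axis of the handle (axis along the board's x), at x 0, y -76, z 85.5 mm in the board's frame.
- handle_grip (a point): Middle of the red T-bar of the handle, 125 mm from the hinge; the bar is 20 mm thick and 70 mm long along the board's x, on a steel stem 12 by 16 mm. Push it from either side or take it from above. Open: at y -189, z 138 mm; locked at y -43, z 206 mm in the board's frame.
- foot (a point): Centre of the underside of the black sprung rubber foot (30 mm across) near the end of the steel holding arm (18 mm wide, 125 mm long from its hinge at y -55, z 70 mm). The handle drives the arm: upright with the handle open (tip 195 mm high), level at 70 mm when locked, the foot then on the tile at x 0, y +55 mm.
- clamp_foot: The press foot (see foot); origin on the holding arm 31 mm above the underside of the foot.
- tile: Blue glazed tile, 80 by 80 by 8 mm, 100 g, loose in the sled's shallow nest on a cork pad; origin at the centre of its underside, which lies 38 mm above the counter.
- mug: White mug, 80 mm wide, 90 mm tall, standing on the counter; origin at the centre of its underside. Leave alone.
- jar: Amber glass jar with red lid, 68 mm wide, 100 mm tall, standing on the counter; origin at the centre of its underside. Leave alone.
- spare_tile: Terracotta tile, 80 by 80 by 12 mm, lying on the counter near the board's clamp end; origin at the centre of its underside. Leave alone.
There are look-alikes about, which are no part of the job. Of the things like the tile, leave any that is yellow; of the rest the smaller one is meant.

How it is judged:
By the outcome, as a careful person would: the job done as asked, in the order asked, and still so for the second after the job is handed in, with the robot touching nothing.
It also fails if it takes over 61 s, if anything falls off the work surface, if the arm or the gripper's body presses on something with over 40 N, if the wrist force passes 120 N, or if a joint passes its speed limit or range.

ROBOT

A 6-joint arm with a two-finger parallel gripper is mounted at the origin on the work surface. World frame = base frame: x ahead of the robot, y to its left, z up, the work surface at z = 0. Lengths are in m, angles in rad, forces in N, time in s.
With the tool pointing down it reaches from about 0.25 to 0.775 m from the base axis. Payload 4 kg.
Tool frame: the origin (TCP) lies at the very end of the fingers, on their centre line; the grasp point (between the pads) lies 19 mm behind it; z points along the fingers, y is the line along which they close (so a half turn about z gives the same grasp; the last joint's range is limited). The gripper opens to 85 mm and grips with 20 to 120 N. Pads are 22 mm wide; open, the fingers measure 114 mm over their backs; the gripper's body (76 mm by 85 mm) begins 54 mm behind the grasp point. The pads swing forward as they close: fully open they stand 13 mm farther back than shut.
Start: joints at [1.223, 0.087, 1.371, -0, 1.684, -0.103], TCP at [0.133, 0.534, 0.199] pointing down, gripper open.
Joint ranges: [-3.1, 3.1], [-0.76, 2.03], [0.27, 2.55], [-1.08, 4.22], [0.17, 2.65], [-2.57, 2.57]. Speed limits (rad/s): [2.79, 2.79, 3.14, 3.14, 3.14, 3.14].

INTERFACE

Orientations are given as a unit quaternion [x, y, z, w].
In Python, from bench import sense, camera, job_done, cut_out gives the robot as it stands.
- The arm moves only by the tool servo_tool, never from a script. Its argument "commands" is a list of rows, each a list of 5 numbers: the finger opening in mm, from 0 to 85.4, then the shift along the tool's x, y, z in mm, then the turn about the tool's z in degrees. In form: [[fingers, x, y, z, turn], ...]. A call has 1 to 20 rows; each row is the pose to reach, as a shift and turn from the pose commanded when the call began, along the tool's axes at that moment; what a row does not reach only later rows make up. A row lasts 1/12 s, in which the tool goes at most 41.7 mm and 7.16 degrees, less where a joint would pass 70% of its speed; a pose out of reach is approached as far as the arm can. A call with a gripper value outside its range is refused whole. The fingers move at their own pace and stop on an object; "squeeze" is the grip in N (left out, the last holds). Time passes only in rows, so rows that repeat a pose let the fingers close. It gives the time, the measured TCP pose, the force, the opening and the grip force at its end, in the units of the state.
- sense(): the state, without advancing time (a new reading comes with each control period).
- camera(name): name is "scene" or "top" or "wrist"; returns a dict with "frame" (480x640x3 uint8, red, green, blue), "depth" (480x640 float32, m along the optical axis (not along the pixel's ray), 0 where there is no reading), "camera_matrix" (3x3 intrinsics, pixels), "k1" (the pictures are not rectified: a ray, as slopes to the right and down, at radius r is drawn at 1 + k1 r^2 times it, then the intrinsics apply), "world_from_camera" (4x4, takes a point from camera to world coordinates); the wrist camera has in their place "tool_from_camera" (4x4, takes a point from camera to tool coordinates, whose origin is the TCP and whose axes are the flange's). Camera axes: x right, y up, looking along -z (the intrinsics and any distortion apply to the point x, -y, -z); pixel columns grow to the right and rows downward; lengths in m; the calibration is good to about 2 mm. A picture is of the moment at which its call begins: read the wrist's pose just before it.
- job_done(): hands the job in; it is judged then, once.
Trained networks look in a picture, given as the dict that the camera call returned (one of the last four; its "shot" number tells which), for a name from the list of things; names that differ only in an ending like _2 or _b are one class to them, and where a whole thing is asked for, a point or a joint stands for the part that bears it (a point fixed in the world has none). Each returns a list of dicts, best first, with "confidence" (0 to 1); they miss things now and then, are a little off and sometimes report something else, mostly with a low value. They report only what shows in the picture. A call takes as long as a camera call. They do not tell look-alikes from the thing itself.
- cut_out(query, picture): "pixels" (480x640 bool, what is visible of it) and "bbox" ([left, top, right, bottom] in pixels, round what is visible of it).
The state is a dict: "clock": time; "joint_pos": joint angles; "dq": joint speeds; "effort": joint torques, N m; "tool_pos": TCP position; "tool_rot": TCP orientation; "contact_force": force on the tool from outside, world axes, zero at the start; "torque": the same for the moment, N m; "finger_gap": opening from 0.0 (shut) to 1.0 (fully open); "finger_force": force on a finger pad.
Only numpy, scipy, OpenCV 4.12 (cv2) and the standard library are available. Lean on these libraries where they do the work, as an engineer would, in place of code of your own. Each camera call takes 0.05 s, during which the arm holds its last target. There are 200 camera calls.

## Working session

There is one attempt and no reset: what is moved stays moved. The work goes in short steps, Python scripts to look and compute and a tool call to move; the robot and the scene stay as the last step left them, time stands still between calls to the robot, and variables do not carry over. Pictures are saved under pics/ and viewed, at most 10 in all, crops included, and the job is handed in when it is done.

Besides the shell and the picture viewer there is one more tool, called after "Request:" by a JSON object that holds its "method" and its "body". servo_tool: Moves the arm, as the interface text tells. Its arguments: {"type":"object","properties":{"commands":{"type":"array","items":{"type":"array","items":{"type":"number"}}},"squeeze":{"type":"number"}},"required":["commands"]}

```bash
ls; mkdir -p pics
cat > h.py <<'E'
import numpy as np, cv2
from bench import sense, camera, job_done, cut_out
from scipy.spatial.transform import Rotation as R
def T(c,s=None):
    if 'world_from_camera' in c: return np.array(c['world_from_camera'])
    M=np.eye(4); M[:3,:3]=R.from_quat(s['tool_rot']).as_matrix(); M[:3,3]=s['tool_pos']
    return M@np.array(c['tool_from_camera'])
def cloud(c,s=None):
    K=np.array(c['camera_matrix']); v,u=np.mgrid[0:480,0:640].astype(float)
    p=cv2.undistortPoints(np.stack([u.ravel(),v.ravel()],1)[:,None],K,np.array([c['k1'],0,0,0.]))[:,0]
    d=c['depth'].ravel(); P=np.stack([p[:,0]*d,-p[:,1]*d,-d],1); M=T(c,s)
    W=P@M[:3,:3].T+M[:3,3]; W[d==0]=np.nan
    return W.reshape(480,640,3)
def save(c,n): cv2.imwrite('pics/'+n,c['frame'][:,:,::-1])
E
python3 - <<'E'
from h import *
s=sense(); print(s['clock'],s['tool_pos'],s['tool_rot'],s['contact_force'])
ims=[]
for n in ['top','scene']:
    c=camera(n); W=cloud(c); ims.append(c['frame']); np.save(n+'.npy',W); save(c,n+'.png')
    for q in ['press_board','tile','tab_top','clamp_handle','foot','mug','jar','spare_tile','mark']:
        for r in cut_out(q,c)[:4]:
            m=r['pixels']; print(n,q,round(r['confidence'],2),r['bbox'],np.nanmedian(W[m],0).round(3),np.nanmax(W[m][:,2]).round(3))
E
```

```text
pics
0.0 [0.1330963  0.53307123 0.19733173] [ 1.22100672e-01  9.92517103e-01 -1.07477019e-03 -2.67856479e-04] [-0.68416709  0.11968071 -0.23878221]
top press_board 0.59 [280.8, 211.0, 421.1, 286.0] [ 0.56  -0.115  0.019] 0.199
top press_board 0.49 [291.8, 240.5, 342.0, 274.8] [0.52  0.027 0.035] 0.09
top press_board 0.38 [356.7, 238.1, 365.7, 246.8] [ 0.553 -0.11   0.189] 0.199
top tile 0.93 [308.8, 242.1, 339.9, 270.5] [ 0.523 -0.022  0.046] 0.054
top tile 0.68 [282.9, 158.3, 313.0, 188.7] [0.774 0.06  0.008] 0.018
top tile 0.59 [217.6, 241.6, 266.2, 290.9] [0.503 0.212 0.01 ] 0.021
top tab_top 0.62 [296.5, 237.2, 341.8, 275.3] [0.516 0.03  0.035] 0.09
top clamp_handle 0.76 [373.3, 228.3, 424.5, 252.8] [ 0.554 -0.254  0.138] 0.155
top foot 0.22 [355.4, 225.2, 420.7, 253.0] [ 0.554 -0.253  0.138] 0.186
top jar 0.71 [460.7, 229.5, 489.8, 255.3] [ 0.558 -0.429  0.097] 0.109
top jar 0.46 [373.7, 228.7, 424.0, 252.3] [ 0.555 -0.251  0.14 ] 0.155
top jar 0.17 [309.3, 239.2, 339.7, 270.2] [ 0.523 -0.023  0.046] 0.054
top mark 0.61 [282.2, 211.8, 421.5, 284.5] [ 0.56  -0.116  0.019] 0.199
s
[... 268 characters left out ...]
370.2] [0.776 0.063 0.008] 0.012
scene tile 0.66 [283.5, 196.4, 299.6, 210.2] [ 0.555 -0.103  0.185] 0.198
scene tile 0.64 [396.4, 265.2, 458.3, 313.5] [0.508 0.214 0.012] 0.016
scene tab_top 0.96 [305.1, 243.6, 371.4, 279.8] [0.542 0.037 0.036] 0.09
scene clamp_handle 0.72 [227.6, 195.1, 298.9, 247.5] [ 0.557 -0.227  0.125] 0.152
scene foot 0.48 [284.4, 195.5, 300.3, 211.0] [ 0.556 -0.103  0.185] 0.198
scene mug 0.79 [483.4, 299.1, 542.5, 358.1] [0.608 0.404 0.058] 0.094
scene jar 0.89 [172.8, 198.3, 203.1, 235.1] [ 0.578 -0.422  0.066] 0.103
scene spare_tile 0.47 [234.3, 195.1, 266.7, 216.4] [ 0.385 -0.342  0.012] 0.017
scene mark 0.69 [307.6, 242.2, 373.4, 279.3] [0.546 0.037 0.036] 0.089
```

Run:
```python
from h import *
a=cv2.imread('pics/top.png')[140:310,200:500]; b=cv2.imread('pics/scene.png')[170:395,150:550]
a=cv2.resize(a,(530,300),interpolation=cv2.INTER_CUBIC);b=cv2.resize(b,(530,298),interpolation=cv2.INTER_CUBIC)
cv2.imwrite('pics/c1.png',np.vstack([a,b]))
W=np.load('top.npy');I=cv2.imread('pics/top.png');hsv=cv2.cvtColor(I,cv2.COLOR_BGR2HSV)
red=((hsv[...,0]<8)|(hsv[...,0]>172))&(hsv[...,1]>140)&(hsv[...,2]>80)
blue=(abs(hsv[...,0].astype(int)-112)<15)&(hsv[...,1]>120)
for m in (red,blue):
    n,l,st,ce=cv2.connectedComponentsWithStats(m.astype(np.uint8))
    for i in range(1,n):
        if st[i,4]>12: print(st[i],np.nanmedian(W[l==i],0).round(3),np.nanmax(W[l==i],0).round(3),np.nanmin(W[l==i],0).round(3))
# board
roi=np.zeros(I.shape[:2],bool); roi[205:292,275:425]=1
m=roi&(abs(W[...,2]-.018)<.006)
pts=W[m][:,:2].astype(np.float32); r=cv2.minAreaRect(pts); print('board',r)
```

```text
[407 228  15  27 230] [ 0.554 -0.261  0.145] [ 0.589 -0.238  0.155] [ 0.522 -0.285 -0.001]
[467 230  23  21 393] [ 0.56  -0.44   0.099] [ 0.587 -0.413  0.109] [ 0.532 -0.496 -0.001]
[284 246   9   8  54] [0.547 0.08  0.037] [0.556 0.089 0.045] [0.536 0.067 0.016]
[570 391  28  27 551] [ 0.124 -0.695  0.11 ] [ 0.155 -0.668  0.125] [ 0.083 -0.732  0.067]
[310 243  29  28 715] [ 0.523 -0.023  0.046] [0.562 0.016 0.054] [ 0.486 -0.062  0.037]
[ 221  246   43   42 1194] [0.502 0.21  0.01 ] [0.56  0.27  0.021] [0.443 0.15  0.001]
[298 255   8   6  46] [0.521 0.038 0.085] [0.527 0.049 0.09 ] [0.514 0.029 0.056]
board ((0.5514472723007202, -0.07695186138153076), (0.20024771988391876, 0.3404010534286499), 1.485321044921875)
```

View pics/c1.png

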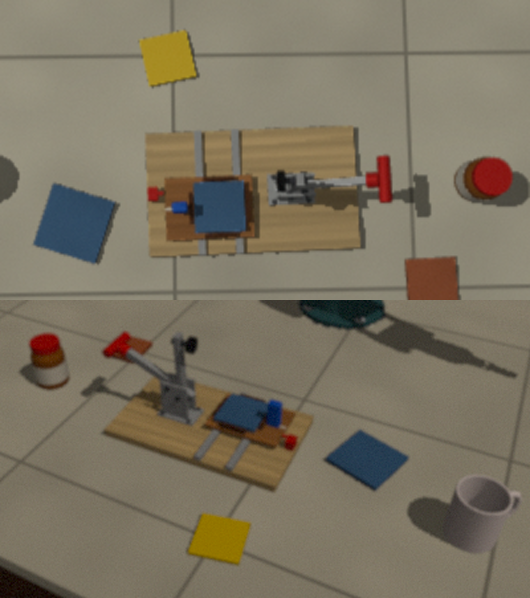

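Candidates in the top picture are the small blue tile in the sled (324,256), a larger blue tile at (242,266) and a yellow tile at (298,173). The small blue one in the sled is the right one. The blue tab is at (301,258), the red pointer at (288,250) and the T-handle at (414,241). The board is at (0.551, -0.077) with a yaw of about +1.5°, and the mark is about 27 mm short.

Request:
{"method": "servo_tool", "body": {"commands": [[60,-35,-25,0,5],[60,-70,-53,5,12],[60,-105,-80,10,19],[60,-140,-107,15,26],[60,-172,-132,20,33],[60,-204,-157,25,40],[60,-236,-182,30,47],[60,-268,-207,35,54],[60,-300,-232,35,61],[60,-332,-257,35,68],[60,-364,-282,35,74.5],[60,-396,-307,35,74.5],[60,-428,-332,35,74.5],[60,-460,-357,35,74.5],[60,-485,-375,35,74.5],[60,-496,-384,35,74.5],[60,-496,-384,35,74.5],[60,-496,-384,35,74.5]]}}

```text
clock: 2.5
tool_pos: [0.5212, 0.0409, 0.1632]
tool_rot: [0.698, 0.716, -0.0, -0.001]
contact_force: [0.4, 0.3, -0.5]
finger_gap: 0.704
finger_force: 0.0
```

```bash
cat > look.py <<'E'
from h import *
import sys
s=sense(); c=camera('wrist'); save(c,sys.argv[1]); W=cloud(c,s)
print(s['clock'],np.round(s['tool_pos'],4),R.from_quat(s['tool_rot']).as_matrix()[:,:2].round(3).tolist())
hsv=cv2.cvtColor(c['frame'],cv2.COLOR_RGB2HSV).astype(int); Z=W[...,2]
o=np.array([.5514,-.077]);a=np.deg2rad(1.485);B=np.array([[np.cos(a),-np.sin(a)],[np.sin(a),np.cos(a)]])
Q=(W[...,:2]-o)@B
blue=(abs(hsv[...,0]-112)<15)&(hsv[...,1]>110)
red=((hsv[...,0]<8)|(hsv[...,0]>172))&(hsv[...,1]>130)
white=(hsv[...,1]<60)&(hsv[...,2]>150)
def rep(n,m):
    if m.sum()>5: print(n,m.sum(),'board lo/med/hi',np.percentile(Q[m],[2,50,98],axis=0).round(4).tolist(),'world',np.nanmedian(W[m],0).round(4), 'px',np.argwhere(m).mean(0).round())
rep('tabtop',blue&(abs(Z-.086)<.006)&(Q[...,1]>.09)&(Q[...,1]<.14))
rep('tile',blue&(abs(Z-.046)<.005)&(Q[...,1]<.105)&(Q[...,1]>-.01))
rep('pointer',red&(abs(Z-.039)<.008)&(Q[...,1]>.12))
rep('mark',white&(abs(Z-.035)<.008)&(Q[...,1]>.125)&(Q[...,1]<.145))
E
python3 look.py w1.png
```

```text
2.5 [0.5212 0.0409 0.1632] [[-0.025, 1.0], [1.0, 0.025], [0.001, -0.001]]
tabtop 751 board lo/med/hi [[-0.0327, 0.1089], [-0.0251, 0.1207], [-0.0175, 0.1313]] world [0.5232 0.043  0.0855] px [244. 319.]
tile 8078 board lo/med/hi [[-0.0624, 0.02], [-0.025, 0.06], [0.0124, 0.0962]] world [ 0.5249 -0.0176  0.0458] px [300. 319.]
pointer 711 board lo/med/hi [[-0.0108, 0.1468], [-0.0001, 0.1616], [0.0105, 0.1704]] world [0.5473 0.0844 0.0369] px [176. 351.]
mark 66 board lo/med/hi [[-0.0266, 0.1312], [-0.025, 0.1372], [-0.0234, 0.1425]] world [0.5228 0.0595 0.0347] px [206. 319.]
```

View pics/w1.png

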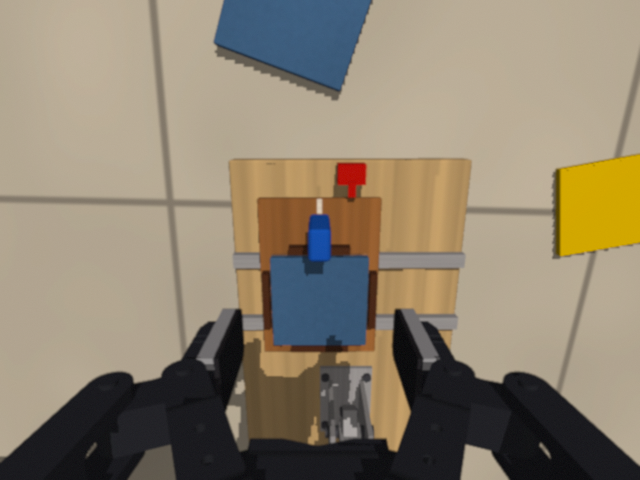

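The wrist picture shows the mark at (319,206) and the pointer tip at (352,195). The sled is 25 mm short, and I'm hovering over the tab at (319,240). I'll descend and pinch it.

Request:
{"method": "servo_tool", "body": {"commands": [[50,1,2,25,0],[50,1,2,55,0],[50,1,2,80,0],[50,1,2,98,0],[50,1,2,104,0],[50,1,2,104,0],[10,1,2,104,0],[10,1,2,104,0],[10,1,2,104,0],[10,1,2,104,0],[10,1,2,104,0],[10,1,2,104,0]], "squeeze": 25}}

```text
clock: 3.55
tool_pos: [0.5238, 0.0419, 0.0601]
tool_rot: [0.698, 0.716, 0.0, 0.0]
contact_force: [0.4, 0.8, -0.6]
finger_gap: 0.116
finger_force: 0.0
```

```bash
python3 look.py w2.png
```

```text
3.55 [0.5238 0.0419 0.0601] [[-0.026, 1.0], [1.0, 0.026], [0.0, 0.001]]
tabtop 1405 board lo/med/hi [[-0.0317, 0.109], [-0.024, 0.123], [-0.0183, 0.1314]] world [0.5244 0.0454 0.0855] px [311. 316.]
tile 4506 board lo/med/hi [[-0.0633, 0.0199], [-0.0242, 0.0649], [0.0133, 0.0972]] world [ 0.5258 -0.0127  0.0458] px [374. 313.]
pointer 1596 board lo/med/hi [[-0.0105, 0.1464], [0.0, 0.1614], [0.0107, 0.1703]] world [0.5474 0.0844 0.037 ] px [201. 362.]
mark 139 board lo/med/hi [[-0.0269, 0.1319], [-0.0252, 0.1373], [-0.0236, 0.1427]] world [0.5227 0.0596 0.0347] px [244. 314.]
```

View pics/w2.png

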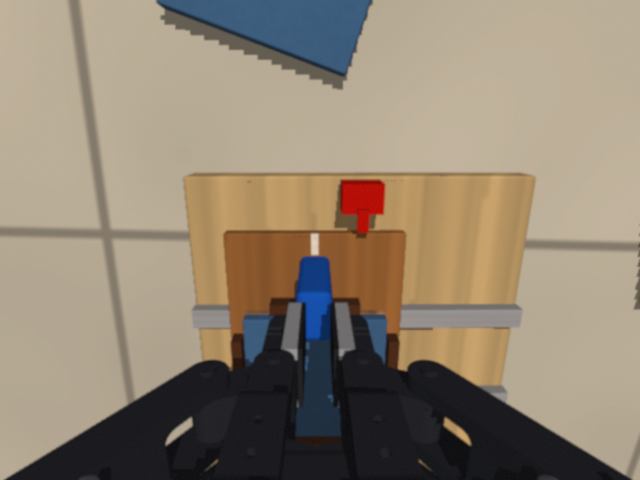

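Run:
```python
from h import *
s=sense(); c=camera('wrist'); W=cloud(c,s)
print(T(c,s).round(3).tolist()[0:3]); print(s['finger_gap'],s['finger_force'])
for r in (262,270,285,300,310,320,335,350):
    print(r,[(u,*(W[r,u]*1000).round().tolist()) for u in (275,293,305,316,327,343)])
```

```text
[[1.0, -0.024, -0.008, 0.523], [0.025, 0.953, 0.301, 0.12], [0.001, -0.301, 0.954, 0.235]]
0.11363227557857233 0.0
262 [(275, 501.0, 48.0, 33.0), (293, 511.0, 49.0, 34.0), (305, 518.0, 53.0, 47.0), (316, 524.0, 53.0, 47.0), (327, 530.0, 53.0, 45.0), (343, 539.0, 49.0, 35.0)]
270 [(275, 501.0, 43.0, 34.0), (293, 511.0, 44.0, 35.0), (305, 518.0, 53.0, 59.0), (316, 524.0, 53.0, 58.0), (327, 529.0, 53.0, 57.0), (343, 539.0, 45.0, 34.0)]
285 [(275, 501.0, 35.0, 34.0), (293, 511.0, 35.0, 34.0), (305, 519.0, 54.0, 79.0), (316, 524.0, 54.0, 78.0), (327, 529.0, 53.0, 77.0), (343, 539.0, 36.0, 34.0)]
300 [(275, 501.0, 27.0, 38.0), (293, 511.0, 27.0, 37.0), (305, 519.0, 50.0, 85.0), (316, 524.0, 50.0, 86.0), (327, 529.0, 50.0, 86.0), (343, 539.0, 28.0, 38.0)]
310 [(275, 502.0, 24.0, 45.0), (293, 515.0, 54.0, 103.0), (305, 520.0, 51.0, 96.0), (316, 524.0, 45.0, 85.0), (327, 529.0, 46.0, 86.0), (343, 534.0, 54.0, 103.0)]
320 [(275, 508.0, 50.0, 104.0), (293, 516.0, 54.0, 110.0), (305, 520.0, 46.0, 96.0), (316, 524.0, 41.0, 86.0), (327, 529.0, 41.0, 86.0), (343, 534.0, 54.0, 110.0)]
335 [(275, 510.0, 50.0, 116.0), (293, 516.0, 54.0, 122.0), (305, 520.0, 40.0, 98.0), (316, 524.0, 34.0, 86.0), (327, 529.0, 33.0, 86.0), (343, 533.0, 54.0, 122.0)]
350 [(275, 511.0, 55.0, 132.0), (293, 517.0, 53.0, 130.0), (305, 520.0, 35.0, 101.0), (316, 525.0, -0.0, 45.0), (327, 531.0, 2.0, 47.0), (343, 533.0, 53.0, 129.0)]
```

The tips lie about 37 mm behind the stated TCP: depth puts them at z ≈ 0.097, above the tab top at (316,311). I'll open, go lower, and close again.

Request:
{"method": "servo_tool", "body": {"commands": [[40,0,0,0,0],[40,0,0,0,0],[40,0,0,0,0],[40,0,0,8,0],[40,0,0,16,0],[40,0,0,24,0],[40,0,0,28,0],[40,0,0,28,0],[10,0,0,28,0],[10,0,0,28,0],[10,0,0,28,0],[10,0,0,28,0],[10,0,0,28,0],[10,0,0,28,0]], "squeeze": 25}}

```text
clock: 4.82
tool_pos: [0.5234, 0.0419, 0.0317]
tool_rot: [0.698, 0.716, 0.0, 0.0]
contact_force: [-0.5, 0.7, 0.2]
finger_gap: 0.179
finger_force: 27.3
```

```bash
python3 look.py w3.png
```

```text
4.8167 [0.5234 0.0419 0.0317] [[-0.026, 1.0], [1.0, 0.026], [0.0, 0.0]]
tabtop 2716 board lo/med/hi [[-0.0314, 0.1088], [-0.0235, 0.1218], [-0.016, 0.1314]] world [0.5246 0.0442 0.0855] px [349. 318.]
tile 3868 board lo/med/hi [[-0.0611, 0.0416], [-0.0235, 0.0611], [0.0138, 0.0973]] world [ 0.5262 -0.0166  0.0459] px [405. 318.]
pointer 2134 board lo/med/hi [[-0.0106, 0.1464], [0.0, 0.1616], [0.0107, 0.1703]] world [0.5473 0.0846 0.037 ] px [213. 370.]
mark 185 board lo/med/hi [[-0.0254, 0.1316], [-0.0235, 0.1374], [-0.0221, 0.1429]] world [0.5242 0.0597 0.0347] px [261. 318.]
```

Gripped, with 23.5 mm to go along tool y.

Request:
{"method": "servo_tool", "body": {"commands": [[10,0,1,0,0],[10,0,3,0,0],[10,0,5,0,0],[10,0,8,0,0],[10,0,11,0,0],[10,0,14,0,0],[10,0,17,0,0],[10,0,19.5,0,0],[10,0,21.5,0,0],[10,0,22.8,0,0],[10,0,23.5,0,0],[10,0,23.5,0,0],[10,0,23.5,0,0]]}}

```text
clock: 5.95
tool_pos: [0.5474, 0.0426, 0.0317]
tool_rot: [0.698, 0.716, 0.0, 0.0]
contact_force: [-0.9, 0.7, 2.5]
finger_gap: 0.183
finger_force: 27.6
```

```bash
python3 look.py w4.png
```

```text
5.95 [0.5474 0.0426 0.0317] [[-0.026, 1.0], [1.0, 0.026], [0.0, 0.001]]
tabtop 2708 board lo/med/hi [[-0.0074, 0.1088], [0.0004, 0.1218], [0.008, 0.1314]] world [0.5486 0.0449 0.0855] px [349. 318.]
tile 3881 board lo/med/hi [[-0.0371, 0.0415], [0.0005, 0.0611], [0.0378, 0.0973]] world [ 0.5502 -0.0159  0.0459] px [405. 318.]
pointer 2081 board lo/med/hi [[-0.0101, 0.1464], [0.0005, 0.1615], [0.0106, 0.1703]] world [0.5476 0.0845 0.037 ] px [213. 317.]
mark 150 board lo/med/hi [[-0.0014, 0.1318], [0.0003, 0.1365], [0.002, 0.1409]] world [0.5482 0.0594 0.0347] px [263. 318.]
```

Request:
{"method": "servo_tool", "body": {"commands": [[25,0,0,0,0],[40,0,0,0,0],[45,0,0,0,0],[45,0,0,0,0],[45,0,0,-15,0],[45,0,0,-40,0],[45,0,0,-80,0],[45,0,0,-120,0],[45,0,0,-155,0],[45,0,0,-170,0],[45,0,0,-170,0]]}}

```text
clock: 6.92
tool_pos: [0.5497, 0.0424, 0.2078]
tool_rot: [0.698, 0.716, 0.004, 0.004]
contact_force: [0.9, 0.2, 0.5]
finger_gap: 0.528
finger_force: 0.0
```

```bash
python3 look.py w5.png
```

```text
6.9167 [0.5497 0.0424 0.2078] [[-0.026, 1.0], [1.0, 0.026], [-0.001, 0.011]]
tabtop 561 board lo/med/hi [[-0.007, 0.1087], [0.0003, 0.1203], [0.0075, 0.1313]] world [0.5485 0.0433 0.0855] px [229. 313.]
tile 6368 board lo/med/hi [[-0.037, 0.0204], [0.0002, 0.0602], [0.0376, 0.0962]] world [ 0.5503 -0.0168  0.0458] px [280. 313.]
pointer 521 board lo/med/hi [[-0.0101, 0.1469], [0.0004, 0.1614], [0.0102, 0.1702]] world [0.5475 0.0843 0.037 ] px [171. 312.]
mark 42 board lo/med/hi [[-0.0014, 0.1315], [0.0004, 0.1362], [0.0013, 0.1408]] world [0.5482 0.0591 0.0347] px [198. 313.]
```

Request:
{"method": "servo_tool", "body": {"commands": [[45,-15,-1,0,7],[45,-50,-3,0,14],[45,-88,-6,0,21],[45,-126,-9,0,28],[45,-164,-12,0,35],[45,-202,-15,0,42],[45,-240,-18,0,49],[45,-275,-20,0,56],[45,-298,-21,0,63],[45,-306,-21,0,70],[45,-306,-21,0,77],[45,-306,-21,0,84],[45,-306,-21,0,90],[45,-306,-21,0,90],[45,-306,-21,0,90]]}}

```text
clock: 8.22
tool_pos: [0.533, -0.2635, 0.199]
tool_rot: [1.0, 0.014, -0.002, -0.001]
contact_force: [0.3, -0.8, 0.2]
finger_gap: 0.53
finger_force: 0.0
```

```bash
cat > look2.py <<'E'
from look import *
rep('bar',red&(Q[...,1]<0)&(Z>.1))
m=red&(Q[...,1]<0)&(Z>.1)
if m.any(): print('barz',np.nanpercentile(Z[m],[2,50,98]).round(4))
print(s['contact_force'],s['joint_pos'])
E
python3 look2.py w6.png
```

```text
8.2167 [ 0.533  -0.2635  0.199 ] [[1.0, 0.028], [0.028, -1.0], [-0.003, -0.002]]
tile 5478 board lo/med/hi [[-0.0179, 0.0173], [0.0117, 0.0504], [0.0383, 0.0883]] world [ 0.5618 -0.0264  0.046 ] px [180.  42.]
bar 6414 board lo/med/hi [[-0.0297, -0.3857], [0.0042, -0.1893], [0.0338, -0.162]] world [ 0.5617 -0.2662  0.1434] px [212. 392.]
barz [0.1001 0.1434 0.1488]
[ 0.32093075 -0.81570425  0.15884717] [-5.54550991e-01  1.89992096e-01  1.25440402e+00  5.76083271e-05
  1.70121396e+00  9.87967044e-01]
```

View pics/w6.png

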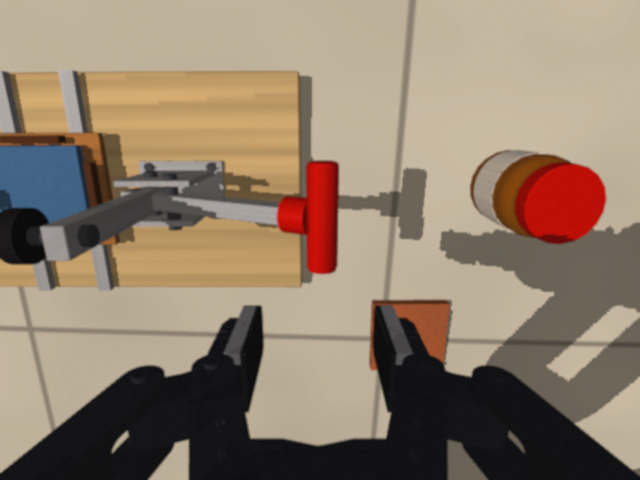

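The bar lies at (322,215), the upright arm and foot at (50,238), and the collar at (293,215). I'm straddling the near half of the bar, clear of the collar, and descending.

Request:
{"method": "servo_tool", "body": {"commands": [[45,0,1,15,0],[45,0,2,40,0],[45,0,2,65,0],[45,0,2,85,0],[45,0,2,97,0],[45,0,2,106,0],[45,0,2,112,0],[45,0,2,113,0],[45,0,2,113,0]]}}

```text
clock: 9.02
tool_pos: [0.5342, -0.2661, 0.0891]
tool_rot: [1.0, 0.013, 0.0, 0.0]
contact_force: [0.4, -0.4, -0.0]
finger_gap: 0.525
finger_force: 0.0
```

```bash
python3 look2.py w7.png
```

```text
9.0167 [ 0.5342 -0.2661  0.0891] [[1.0, 0.026], [0.026, -1.0], [0.001, 0.0]]
bar 13498 board lo/med/hi [[-0.0297, -0.1959], [0.0058, -0.1845], [0.0354, -0.1614]] world [ 0.5618 -0.2612  0.1459] px [285. 306.]
barz [0.1339 0.1459 0.1488]
[ 0.42356844 -0.40258465 -0.0494324 ] [-5.57187461e-01  2.34483094e-01  1.42104556e+00  7.25457514e-05
  1.48507988e+00  9.87478307e-01]
```

View pics/w7.png

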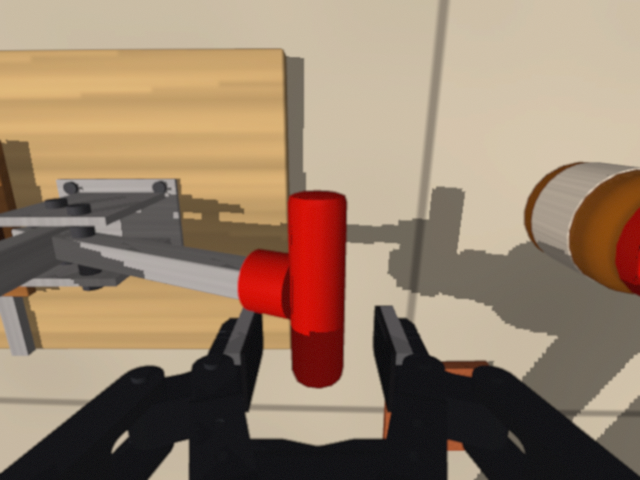

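Run:
```python
from h import *
s=sense(); c=camera('wrist'); W=cloud(c,s)
for r in (308,314,322,335,350):
    print(r,[(u,*(W[r,u]*1000).round().tolist()) for u in (232,248,258,318,380,390,400)])
```

```text
308 [(232, 489.0, -206.0, 18.0), (248, 549.0, -239.0, 137.0), (258, 551.0, -243.0, 141.0), (318, 555.0, -265.0, 148.0), (380, 548.0, -288.0, 132.0), (390, 547.0, -292.0, 131.0), (400, 484.0, -329.0, -0.0)]
314 [(232, 484.0, -205.0, 17.0), (248, 546.0, -239.0, 135.0), (258, 545.0, -242.0, 134.0), (318, 553.0, -265.0, 148.0), (380, 548.0, -288.0, 137.0), (390, 547.0, -291.0, 136.0), (400, 479.0, -329.0, 1.0)]
322 [(232, 542.0, -232.0, 135.0), (248, 546.0, -240.0, 142.0), (258, 542.0, -242.0, 134.0), (318, 550.0, -265.0, 148.0), (380, 547.0, -287.0, 141.0), (390, 548.0, -290.0, 143.0), (400, 543.0, -296.0, 134.0)]
335 [(232, 546.0, -236.0, 152.0), (248, 546.0, -242.0, 152.0), (258, 537.0, -242.0, 135.0), (318, 545.0, -265.0, 148.0), (380, 542.0, -287.0, 143.0), (390, 547.0, -289.0, 151.0), (400, 547.0, -292.0, 151.0)]
350 [(232, 546.0, -238.0, 161.0), (248, 544.0, -242.0, 156.0), (258, 532.0, -243.0, 138.0), (318, 538.0, -265.0, 147.0), (380, 537.0, -287.0, 144.0), (390, 547.0, -287.0, 160.0), (400, 547.0, -290.0, 161.0)]
```

Request:
{"method": "servo_tool", "body": {"commands": [[45,-3,0,5,0],[45,-3,-6,8,0],[45,-3,-12,8,0],[45,-3,-17,-2,0],[45,-3,-23,-11,0],[45,-3,-30,-19.5,0],[45,-3,-37,-27.5,0],[45,-3,-45,-35,0],[45,-3,-54,-41.5,0],[45,-3,-63,-47.5,0],[45,-3,-72.5,-52.5,0],[45,-3,-82.5,-56.5,0],[45,-3,-82.5,-56.5,0]]}}

```text
clock: 10.2
tool_pos: [0.5291, -0.1805, 0.1458]
tool_rot: [1.0, 0.014, 0.001, -0.001]
contact_force: [0.5, 0.2, -0.1]
finger_gap: 0.525
finger_force: 0.0
```

```bash
python3 look2.py w8.png
```

```text
10.2 [ 0.5291 -0.1805  0.1458] [[1.0, 0.028], [0.028, -1.0], [0.001, -0.002]]
tile 7692 board lo/med/hi [[-0.0377, 0.0174], [0.0161, 0.0538], [0.039, 0.0945]] world [ 0.5661 -0.023   0.0459] px [195. 101.]
bar 13516 board lo/med/hi [[-0.0302, -0.1227], [0.0061, -0.1119], [0.0354, -0.098]] world [ 0.5603 -0.1888  0.212 ] px [286. 351.]
barz [0.1879 0.212  0.2144]
[ 0.45329665  0.23514575 -0.13619074] [-0.43183081  0.12317202  1.43589885  0.00261146  1.58265481  1.1105081 ]
```

View pics/w8.png

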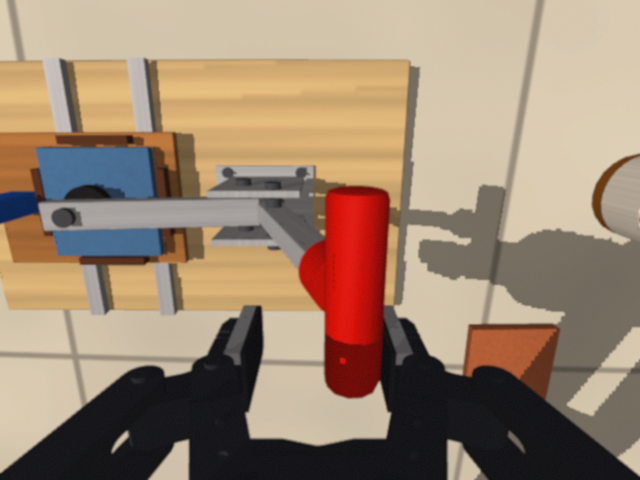

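The handle follows, with the bar at (357,285) against the right finger and the arm over the tile at (90,205). Continuing over centre.

Request:
{"method": "servo_tool", "body": {"commands": [[45,0,-6,-2,0],[45,0,-13,-4,0],[45,0,-21,-5.5,0],[45,0,-28,-6.5,0],[45,0,-35,-7,0],[45,0,-42,-7.5,0],[45,0,-49,-7.5,0],[45,0,-55,-7,0],[45,0,-61,-6,0],[45,0,-66,-5.5,0],[45,0,-70,-5,0],[45,0,-72,-5,0],[45,0,-72,-5,0],[45,0,-72,-5,0]]}}

```text
clock: 11.42
tool_pos: [0.5269, -0.1115, 0.1499]
tool_rot: [1.0, 0.013, -0.0, -0.0]
contact_force: [-0.1, -0.2, 0.0]
finger_gap: 0.529
finger_force: 0.0
```

```bash
python3 look2.py w9.png
```

```text
11.4167 [ 0.5269 -0.1115  0.1499] [[1.0, 0.026], [0.026, -1.0], [-0.0, -0.0]]
tabtop 897 board lo/med/hi [[-0.0063, 0.1072], [0.0015, 0.1166], [0.0083, 0.1289]] world [0.5498 0.0396 0.0854] px [212.  84.]
tile 7944 board lo/med/hi [[-0.0377, 0.0187], [0.014, 0.0582], [0.0385, 0.0951]] world [ 0.5641 -0.0187  0.0458] px [196. 194.]
pointer 495 board lo/med/hi [[-0.0095, 0.1526], [0.0045, 0.163], [0.0112, 0.1697]] world [0.5517 0.0861 0.0369] px [196.  62.]
bar 12110 board lo/med/hi [[-0.0304, -0.0538], [0.0065, -0.0408], [0.0355, -0.032]] world [ 0.559  -0.1177  0.2144] px [283. 345.]
barz [0.1997 0.2144 0.2165]
[-0.13593951 -0.19923932  0.03336863] [-3.13789600e-01  7.64401057e-02  1.47859016e+00  5.00832012e-05
  1.58675868e+00  1.23107345e+00]
```

View pics/w9.png

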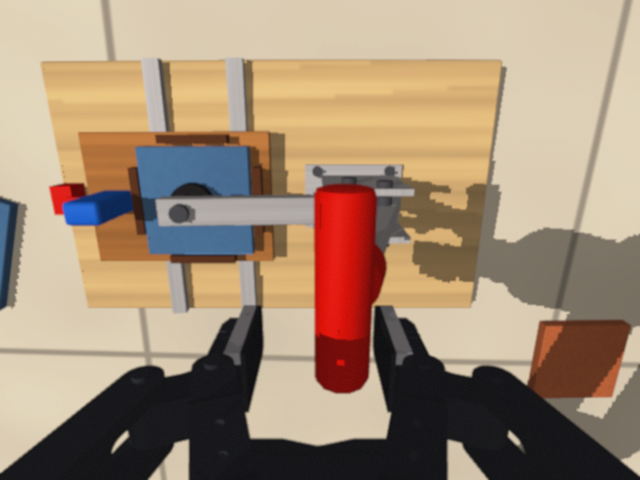

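Locked: the bar is at board y ≈ -0.043, z ≈ 0.2065, and the foot is on the tile at (190,205). Holding for three seconds.

Request:
{"method": "servo_tool", "body": {"commands": [[45,0,3,0,0],[45,0,6,0,0],[45,0,6,0,0],[45,0,6,0,0],[45,0,6,0,0],[45,0,6,0,0],[45,0,6,0,0],[45,0,6,0,0],[45,0,6,0,0],[45,0,6,0,0],[45,0,6,0,0],[45,0,6,0,0],[45,0,6,0,0],[45,0,6,0,0],[45,0,6,0,0],[45,0,6,0,0],[45,0,6,0,0],[45,0,6,0,0],[45,0,6,0,0],[45,0,6,0,0]]}}

```text
clock: 13.13
tool_pos: [0.527, -0.1176, 0.15]
tool_rot: [1.0, 0.013, 0.0, -0.0]
contact_force: [0.4, 0.1, -0.4]
finger_gap: 0.529
finger_force: 0.0
```

Request:
{"method": "servo_tool", "body": {"commands": [[45,0,0,0,0],[45,0,0,0,0],[45,0,0,0,0],[45,0,0,0,0],[45,0,0,0,0],[45,0,0,0,0],[45,0,0,0,0],[45,0,0,0,0],[45,0,0,0,0],[45,0,0,0,0],[45,0,0,0,0],[45,0,0,0,0],[45,0,0,0,0],[45,0,0,0,0]]}}

```text
clock: 14.3
tool_pos: [0.527, -0.1175, 0.15]
tool_rot: [1.0, 0.013, 0.0, -0.0]
contact_force: [0.4, 0.0, 0.4]
finger_gap: 0.524
finger_force: 0.0
```

Request:
{"method": "servo_tool", "body": {"commands": [[45,0,7,0,0],[45,0,13,0,0],[45,0,19,-1,0],[45,0,25,-2.5,0],[45,0,31,-3.5,0],[45,0,36,-4,0],[45,0,42,-4.3,0],[45,0,47,-4.3,0],[45,0,53,-4,0],[45,0,58,-3.8,0],[45,0,68,-2.4,0],[45,0,79,0,0],[45,0,89,3.2,0],[45,0,89,3.2,0]]}}

```text
clock: 15.47
tool_pos: [0.5288, -0.2087, 0.1456]
tool_rot: [1.0, 0.012, -0.001, 0.0]
contact_force: [0.1, -0.2, 0.5]
finger_gap: 0.529
finger_force: 0.0
```

```bash
python3 look2.py w10.png
```

```text
15.4667 [ 0.5288 -0.2087  0.1456] [[1.0, 0.023], [0.023, -1.0], [-0.002, 0.0]]
tile 7584 board lo/med/hi [[-0.0374, 0.0174], [0.0161, 0.0528], [0.0388, 0.0941]] world [ 0.5661 -0.0241  0.0459] px [194.  63.]
bar 12773 board lo/med/hi [[-0.0303, -0.1273], [0.0062, -0.1182], [0.0355, -0.1034]] world [ 0.5605 -0.195   0.2106] px [283. 280.]
barz [0.1921 0.2106 0.2129]
[ 0.12218887 -0.16178956  0.51335373] [-4.74967619e-01  1.45258627e-01  1.41156716e+00 -1.05825311e-03
  1.58601709e+00  1.07233999e+00]
```

Request:
{"method": "servo_tool", "body": {"commands": [[45,0,10,4,0],[45,0,19.5,9,0],[45,0,29,15,0],[45,0,37.5,22,0],[45,0,45.5,29,0],[45,0,53,37,0],[45,0,59.5,46,0],[45,0,65.5,55,0],[45,0,70,64,0],[45,0,70,64,0],[45,0,70,64,0]]}}

```text
clock: 16.43
tool_pos: [0.5304, -0.2767, 0.0813]
tool_rot: [1.0, 0.013, -0.001, -0.0]
contact_force: [0.3, 0.2, 0.3]
finger_gap: 0.529
finger_force: 0.0
```

```bash
python3 look2.py w11.png
```

```text
16.4333 [ 0.5304 -0.2767  0.0813] [[1.0, 0.025], [0.025, -1.0], [-0.002, -0.001]]
bar 15636 board lo/med/hi [[-0.03, -0.1966], [0.0057, -0.1854], [0.0353, -0.1616]] world [ 0.5617 -0.2622  0.1459] px [283. 275.]
barz [0.1323 0.1459 0.1488]
[0.30227394 0.19866633 0.33968301] [-5.75279717e-01  2.44806314e-01  1.42429573e+00 -5.69941428e-04
  1.47469809e+00  9.70375829e-01]
```

View pics/w11.png

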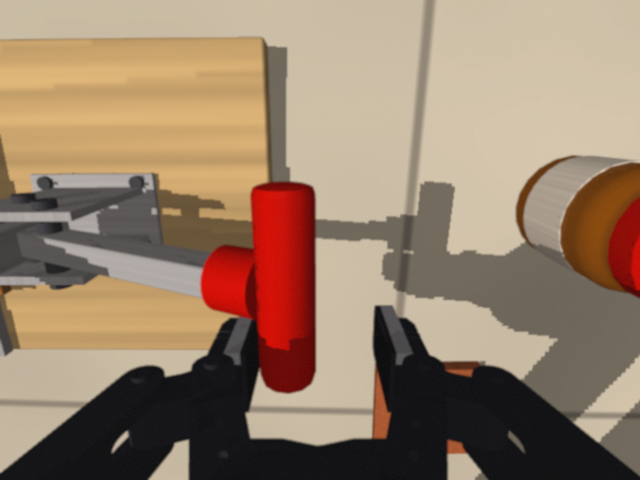

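The bar is back at its starting pose, at (285,285). I'll nudge it gently against the stop, then back off, rise and check the sled.

Request:
{"method": "servo_tool", "body": {"commands": [[45,0,1,1,0],[45,0,2,2,0],[45,0,2,2,0],[45,0,2,2,0]]}}

```text
clock: 16.82
tool_pos: [0.5314, -0.2785, 0.0812]
tool_rot: [1.0, 0.013, 0.0, 0.0]
contact_force: [0.6, -0.6, -0.2]
finger_gap: 0.524
finger_force: 0.1
```

Request:
{"method": "servo_tool", "body": {"commands": [[45,0,-7,0,0],[45,0,-13,0,0],[45,0,-13,0,0],[45,0,-13,-15,0],[45,0,-13,-45,0],[45,0,-13,-80,0],[45,0,-13,-115,0],[45,-30,-30,-135,0],[45,-65,-50,-140,0],[45,-95,-80,-140,0],[45,-120,-110,-140,0],[45,-130,-140,-140,0],[45,-130,-160,-140,0],[45,-130,-160,-140,0],[45,-130,-160,-140,0]]}}

```text
clock: 18.07
tool_pos: [0.3971, -0.1214, 0.2213]
tool_rot: [1.0, 0.014, 0.001, 0.001]
contact_force: [-0.2, 0.1, 0.4]
finger_gap: 0.526
finger_force: 0.0
```

```bash
python3 look2.py w12.png
```

```text
18.0667 [ 0.3971 -0.1214  0.2213] [[1.0, 0.028], [0.028, -1.0], [0.002, 0.001]]
tabtop 811 board lo/med/hi [[-0.0075, 0.107], [-0.0006, 0.1168], [0.0068, 0.1287]] world [0.5478 0.0397 0.0855] px [ 16. 101.]
tile 7857 board lo/med/hi [[-0.0386, 0.0187], [-0.0082, 0.0567], [0.0197, 0.0948]] world [ 0.5417 -0.0206  0.0459] px [ 40. 201.]
pointer 620 board lo/med/hi [[-0.0105, 0.1475], [-0.0014, 0.1613], [0.0109, 0.1696]] world [0.546  0.0843 0.037 ] px [33. 80.]
bar 2518 board lo/med/hi [[-0.0341, -0.193], [-0.0169, -0.1809], [-0.0054, -0.1618]] world [ 0.5393 -0.2584  0.1448] px [ 24. 558.]
barz [0.1336 0.1448 0.1489]
[-0.23525827  0.098313    0.36425723] [-4.32937856e-01 -2.22478054e-01  1.61720839e+00 -4.87574563e-04
  1.74488738e+00  1.10984674e+00]
```

View pics/w12.png

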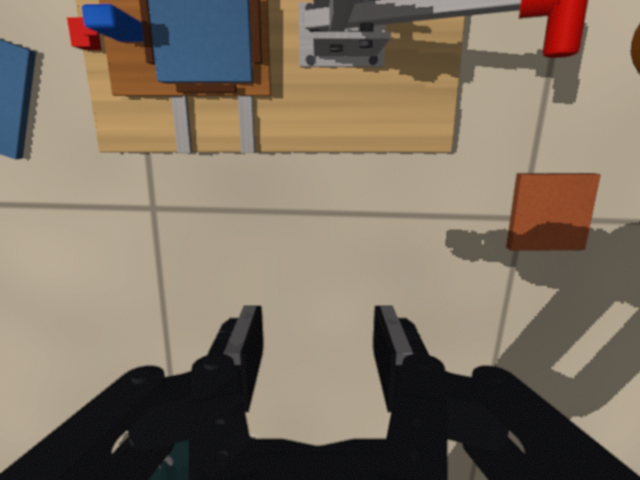

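The handle at (555,10) is open, the tile lies in the sled at (200,40), the tab at (101,16) is level with the pointer, and the robot is clear of everything.

```bash
python3 -c "from bench import job_done; print(job_done())"
```

```text
the job is handed in; nothing more can be done
None
```

I handed the job in at about 18 s: the sled's mark measured within about 0.5 mm of the pointer, the clamp stayed locked on the tile for about three seconds, and the handle is back fully open with the tile in the sled and the mug, jar and spare tile untouched.

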